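# Show the dish's sun to the camera

### The arm

A 6-joint arm with a two-finger parallel gripper is mounted at the origin on the work surface. World frame = base frame: x ahead of the robot, y to its left, z up, the work surface at z = 0. Lengths are in m, angles in rad, forces in N, time in s.
With the tool pointing down it reaches from about 0.425 to 0.95 m from the base axis. Payload 3.5 kg.
Tool frame: the origin (TCP) lies at the very end of the fingers, on their centre line; the grasp point (between the pads) lies 19 mm behind it; z points along the fingers, y is the line along which they close (so a half turn about z gives the same grasp; the last joint's range is limited). The gripper opens to 85 mm and grips with 20 to 120 N. Pads are 22 mm wide; open, the fingers measure 114 mm over their backs; the gripper's body (76 mm by 85 mm) begins 54 mm behind the grasp point. The pads swing forward as they close: fully open they stand 13 mm farther back than shut.
Start: joints at [-1.274, 0.286, 1.577, -0, 1.279, -0.15], TCP at [0.292, -0.609, 0.231] pointing down, gripper open.
Joint ranges: [-2.77, 2.77], [-0.9, 2.22], [0.21, 2.48], [-1.53, 4.67], [0.24, 2.81], [-2.84, 2.84]. Speed limits (rad/s): [2.79, 2.79, 3.14, 3.14, 3.14, 3.14].

### API

Orientations are given as a unit quaternion [x, y, z, w].
In Python, from plant import ctrl, vision, status, sign_off gives the robot as it stands (ctrl), with the cameras (vision), the job as plain functions and the readings (status).
- The arm moves only by the tool inch_along, called after "Request:" as name(argument=value, ...), one argument or row to a line, values as JSON. Schema: {"type":"object","properties":{"deltas":{"type":"array","items":{"type":"object","properties":{"d":{"type":"array","items":{"type":"number"},"minItems":3,"maxItems":3},"rotvec":{"type":"array","items":{"type":"number"},"minItems":3,"maxItems":3},"aperture":{"type":"number"}},"additionalProperties":false,"required":["aperture"]},"minItems":1,"maxItems":10},"force":{"type":"number"},"only":{"type":"string"},"quiet":{"type":"boolean"},"lines":{"type":"string"}},"required":["deltas"],"additionalProperties":false}. deltas is a list of rows, 1 to 10 of them, each an object with the fields d (a list: dx, dy, dz in m), rotvec (a list: a rotation vector rx, ry, rz in rad), aperture (the opening from 0.0 (shut) to 1.0 (fully open)); a field left out counts as zero (the opening has to be given); each row is the pose to reach, as a shift and turn from the pose commanded when the call began, along the tool's axes at that moment; what a row does not reach only later rows make up. A row lasts 1/8 s, in which the tool goes at most 0.0625 m and 0.188 rad, less where a joint would pass 70% of its speed; a pose out of reach is approached as far as the arm can. The fingers move at their own pace and stop on an object; force is the grip in N (left out, the last holds). Time passes only in rows, so rows that do not move let the fingers close. The tool returns the time, the measured TCP pose, the force, the opening and the grip force at its end. only (a regular expression) keeps the lines of the reply that match it, lines (a string "A,B") keeps lines A to B, and quiet returns only ok. Input that does not fit is refused with a message, and nothing moves.
- status.get_state(): the state, without advancing time (a new reading comes with each control period).
- vision.read_camera(name): name is "scene" or "top" or "wrist"; returns a dict with "pixels" (400x640x3 uint8, red, green, blue), "camera_matrix" (3x3 intrinsics, pixels), "xyz" and "orientation" of the camera in the world. Camera axes: x right, y down, z forward; pixel columns grow to the right and rows downward; lengths in m; the calibration is good to about 2 mm. A picture is of the moment at which its call begins. There is no depth.
- sign_off(): hands the job in; it is judged then, once.
The state is a dict: "time": time; "qpos": joint angles; "dq": joint speeds; "joint_efforts": joint torques, N m; "eef_pos": TCP position; "tcp_rot": TCP orientation; "contact_force": force on the tool from outside, world axes, zero at the start; "wrist_torque": the same for the moment, N m; "opening": opening from 0.0 (shut) to 1.0 (fully open); "finger_force": force on a finger pad.
Only numpy, scipy, OpenCV 4.12 (cv2) and the standard library are available. Lean on these libraries where they do the work, as an engineer would, in place of code of your own. Each camera call takes 0.05 s, during which the arm holds its last target. There are 200 camera calls.

### The job

Lift the copper dish off the table and turn it about a quarter turn so that its yellow sun faces the camera, then hold it there level and still for its photograph, squarely in front of one of the two lenses: the sun at lens height and about 10 cm from the lens. Keep the blue ball inside the painted ring in the middle of the dish all the time, and leave the camera and the other things on the table alone. Finish while holding the dish up in the gripper: do not put it down or let go.

Things in the scene. Friction and masses are not known exactly. Their poses are not given: they have to be found in the camera images.
- dish: Loose round copper dish, about 0.36 kg, 176 mm across, rim 31 mm high, with an arch over it carrying a wooden grip. Origin: centre of underside; z up; the yellow sun is on the rim towards +x; the arch spans along y. Inside falls at 9 degrees to the centre (6 mm above the underside). Starts level on the table, sun roughly away from the robot.
- grip (a point): Centre of the light wooden grip bar on top of the arch: 94 mm long along dish y, 16 mm wide along dish x, 22 mm tall, 135 mm above the dish's origin on its axis. Below it is free space down to the ball, whose top is 46 mm above the dish's underside.
- sun (a point): Middle of the yellow sun disc (38 mm across, red centre) on the dish's rim, 93 mm from the dish's axis towards dish +x, 38 mm above its underside; the disc leans outward and up by 45 degrees.
- seat (a point): Point on the dish's axis 26 mm above its underside: where the ball's centre is when the ball lies in the middle.
- ball_center (a point): Centre of the loose blue ball, 40 mm across, 85 g, lying in the middle of the dish; a thin dark ring of 24 mm radius is painted round it.
- camera: Two-faced black camera on a round stand fixed to the table (stand 90 mm across, whole 167 mm tall, head 46 mm wide along x, 22 mm deep along y), one round lens on its +y face and the same on its -y face. Origin: centre of the stand's underside; z up. It stands left or right of the dish, the vase on the other side.
- lens (a point): Point on the camera's axis midway between its two lenses, 130 mm above the table; each lens front lies 17 mm from it, along the camera's +y and -y.
- vase: Brown terracotta vase, widest 104 mm across, 135 mm tall. Bystander, loose; origin: centre of the underside.
- pot: Small black bowl-shaped pot, 60 mm across, 55 mm tall. Bystander, loose; origin: centre of the underside.
- brush: Dusting brush lying flat. Bystander, loose; origin: centre of the underside.
- machine: Red and dark toy sewing machine, 60 x 100 mm, 88 mm tall. Bystander, loose; origin: centre of the underside.
- bird: White and blue painted clay bird, about 70 mm across, 96 mm tall. Bystander, loose; origin: centre of the underside.
- cup: Blue cup, 72 mm across, 85 mm tall. Bystander, loose; origin: centre of the underside.

How it is judged:
By the outcome, as a careful person would: the job done as asked, in the order asked, and still so for the second after the job is handed in, while the arm keeps its last pose, push and grip.
It also fails if it takes over 43 s, if anything falls off the work surface, if the arm or the gripper's body presses on something with over 40 N, if the wrist force passes 120 N, or if a joint passes its speed limit or range.

## Working session

There is one attempt and no reset: what is moved stays moved. The work goes in short steps, Python scripts to look and compute and a tool call to move; the robot and the scene stay as the last step left them, time stands still between calls to the robot, and variables do not carry over. Pictures are saved under pics/ and viewed, at most 10 in all, crops included, and the job is handed in when it is done.

```bash
ls; mkdir -p pics
```

Create h.py:
```python
import numpy as np, cv2
from scipy.spatial.transform import Rotation as R
from plant import ctrl, vision, status, sign_off
def cam(n, f=None):
    c=vision.read_camera(n)
    if f: cv2.imwrite('pics/'+f, c['pixels'][:,:,::-1])
    return c
def proj(c,p):
    q=R.from_quat(c['orientation']).inv().apply(np.atleast_2d(p)-np.array(c['xyz']))
    K=np.array(c['camera_matrix']); u=q@K.T; return u[:,:2]/u[:,2:]
def ray(c,uv):
    d=np.linalg.inv(np.array(c['camera_matrix']))@np.array([uv[0],uv[1],1.])
    return np.array(c['xyz']), R.from_quat(c['orientation']).apply(d)
def onplane(c,uv,z):
    o,d=ray(c,uv); return o+d*(z-o[2])/d[2]
```

Run:
```python
from h import *
a=cam('scene')['pixels'];b=cam('top')['pixels']
for n in('scene','top','wrist'):
    c=cam(n,n+'0.png'); print(n,np.round(c['xyz'],3),np.round(R.from_quat(c['orientation']).as_matrix(),2).tolist(),np.array(c['camera_matrix']).tolist())
print(status.get_state())
```

```text
pics
plant.py
scene [ 0.914 -0.337  0.905] [[0.74, 0.57, -0.36], [0.68, -0.63, 0.38], [-0.01, -0.52, -0.85]] [[481.9135788704521, 0.0, 321.2185055942046], [0.0, 481.9135788704521, 200.80850979954087], [0.0, 0.0, 1.0]]
top [0.449 0.009 0.896] [[-0.0, -0.99, 0.16], [-1.0, 0.0, 0.01], [-0.01, -0.16, -0.99]] [[401.47919522981795, 0.0, 317.58530406561175], [0.0, 401.47919522981795, 200.937243773619], [0.0, 0.0, 1.0]]
wrist [ 0.361 -0.577  0.373] [[0.43, -0.86, -0.27], [-0.9, -0.41, -0.13], [-0.0, 0.3, -0.95]] [[339.8646017366928, 0.0, 320.5366649234128], [0.0, 339.8646017366928, 191.69601215484153], [0.0, 0.0, 1.0]]
{'time': 0.25, 'qpos': array([-1.27398374e+00,  2.86735401e-01,  1.57740692e+00,  1.33761835e-05,
        1.27854696e+00, -1.50009325e-01]), 'dq': array([ 0.00219816, -0.00271734, -0.00317219, -0.00204577, -0.000137  ,
        0.00173559]), 'joint_efforts': array([ 1.09407861e-04, -4.05576539e+01, -2.92407006e+01, -1.98325297e-04,
        3.80569749e-03,  1.28785567e-05]), 'eef_pos': array([ 0.29160143, -0.6084225 ,  0.23065115]), 'tcp_rot': array([ 9.75147683e-01,  2.21555174e-01, -3.38247731e-05, -5.47306718e-04]), 'contact_force': array([-0.3650336 , -0.1845791 , -0.10005137]), 'wrist_torque': array([-0.06153908, -0.01393807, -0.00253401]), 'finger_force': 0.0, 'opening': 1.000511000804914}
```

View pics/scene0.png

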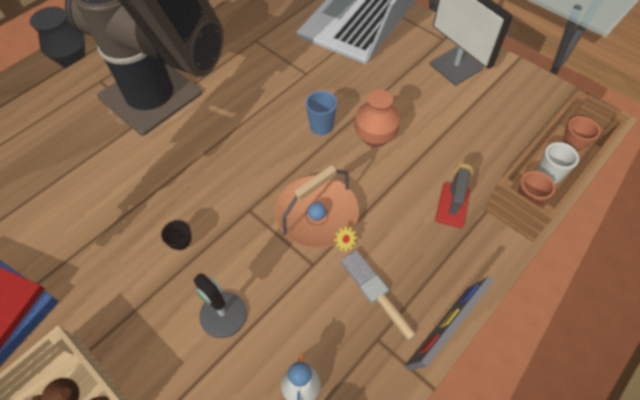

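View pics/top0.png

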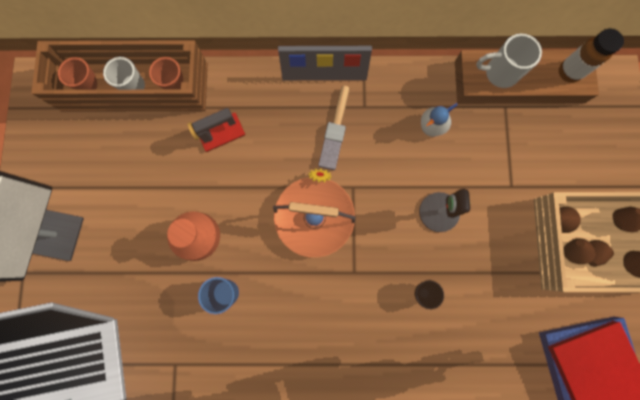

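The scene view shows the dish at about (317,210) with its sun at (346,238) and the camera at (222,310) to its right. The top view has the dish at (315,218), sun (320,175), grip (314,210), camera stand (440,212), vase (193,235), pot (429,295) and bird (436,120). I'll enlarge the dish and camera.

Run:
```python
from h import *
s=cv2.imread('pics/scene0.png');t=cv2.imread('pics/top0.png')
f=lambda im,x,y,w,h,k:cv2.resize(im[y:y+h,x:x+w],None,fx=k,fy=k,interpolation=cv2.INTER_CUBIC)
A=f(t,260,160,100,100,3.9);B=f(t,405,160,100,100,3.9)
C=f(s,265,155,100,75*4//3,3.9);D=f(s,180,260,100,100,3.9)
o=np.vstack([np.hstack([A,B]),np.hstack([C,D])]); cv2.imwrite('pics/crop.png',cv2.resize(o,(600,600)))
```

```text
(no output)
```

View pics/crop.png

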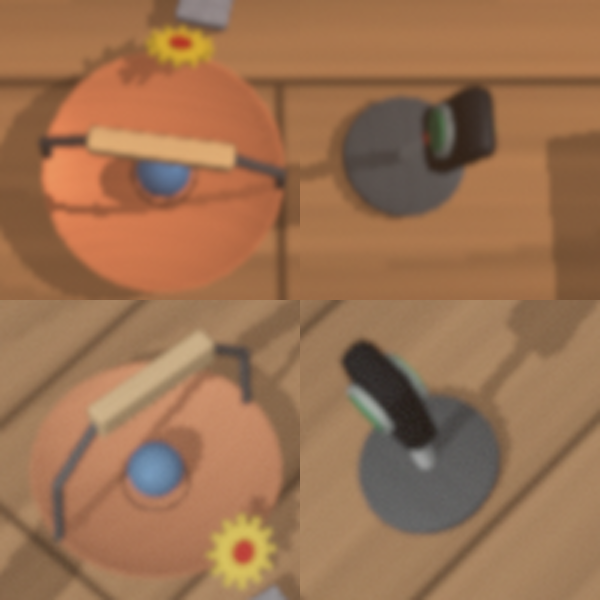

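The crops show the grip ends in top at about (290,206) and (338,213), and in scene at (298,193) and (334,171). The sun is at top (320,174) and scene (346,239). The camera head is above the stand, with one lens facing the dish. Now I'll measure with masks.

Add to h.py:
```python
def tri(obs):
    A=np.zeros((3,3));b=np.zeros(3)
    for c,uv in obs:
        o,d=ray(c,uv);d=d/np.linalg.norm(d);P=np.eye(3)-np.outer(d,d);A+=P;b+=P@o
    x=np.linalg.solve(A,b); return x,[np.round(np.array(uv)-proj(c,x)[0],1).tolist() for c,uv in obs]
def blob(im,lo,hi,box):
    x0,y0,x1,y1=box; h=cv2.cvtColor(im,cv2.COLOR_RGB2HSV)[y0:y1,x0:x1]
    m=cv2.inRange(h,lo,hi); n,l,st,_=cv2.connectedComponentsWithStats(m)
    m=(l==1+np.argmax(st[1:,4])).astype('uint8')
    k=max(cv2.findContours(m,0,1)[0],key=cv2.contourArea)
    hull=cv2.convexHull(k); M=cv2.moments(hull); r=cv2.minAreaRect(hull)
    return np.array([M['m10']/M['m00']+x0,M['m01']/M['m00']+y0]),cv2.boxPoints(r)+[x0,y0],st[1:,4].max(),r
```

Run:
```python
from h import *
s=cam('scene');t=cam('top');S=s['pixels'];T=t['pixels']
sun=[blob(S,(22,120,120),(35,255,255),(325,215,370,260)),blob(T,(20,150,120),(35,255,255),(300,160,340,190))]
print('sun',[ (b[0],b[2]) for b in sun],tri([(s,sun[0][0]),(t,sun[1][0])]))
gr=[blob(S,(10,40,170),(25,140,255),(288,158,345,205)),blob(T,(12,80,170),(25,165,255),(280,195,350,222))]
for b in gr: print('grip',b[0],b[2],b[3])
g,res=tri([(s,gr[0][0]),(t,gr[1][0])]); print(g,res)
for c,b in((s,gr[0]),(t,gr[1])):
    p=b[1]; e=sorted([(np.linalg.norm(p[i]-p[i-1]),(i)) for i in range(4)])[:2]
    q=[onplane(c,(p[i]+p[i-1])/2,0.137) for _,i in e]; d=q[0]-q[1]; print('ends',np.round(q,4).tolist(),np.linalg.norm(d),np.degrees(np.arctan2(d[1],d[0])))
st=[blob(S,(0,0,40),(180,75,120),(190,285,255,345)),blob(T,(0,0,40),(180,75,120),(415,185,460,240))]
bl=[blob(S,(95,60,60),(125,255,255),(300,195,335,225)),blob(T,(95,60,40),(125,255,255),(300,205,330,232))]
print('ball',[(b[0],b[2]) for b in bl],onplane(s,bl[0][0],.026))
hd=[blob(S,(0,0,0),(180,255,55),(185,260,235,320)),blob(T,(0,0,0),(180,255,50),(435,180,480,230))]
for b in hd+st: print('hd/st',b[0],b[2],b[3])
print('head',tri([(s,hd[0][0]),(t,hd[1][0])]))
for c,b in((s,st[0]),(t,st[1])): print('stand',onplane(c,b[0],.01))
```

```text
sun [(array([345.14683664, 238.50944287]), np.int32(252)), (array([319.55644444, 174.608     ]), np.int32(148))] (array([0.64602677, 0.01093771, 0.03585025]), [[0.1, -0.0], [0.1, 0.1]])
grip [309.3        186.09827044] 857 ((24.284435272216797, 29.349027633666992), (27.310590744018555, 57.71768569946289), 67.01127624511719)
grip [313.24482109 208.79322034] 419 ((33.307491302490234, 13.694034576416016), (49.589927673339844, 9.394085884094238), 6.483074188232422)
[0.5534321  0.01770272 0.1288362 ] [[-3.1, 0.8], [-2.6, -1.9]]
ends [[0.5404, -0.0412, 0.137], [0.5804, 0.0636, 0.137]] 0.11212289844910668 -110.91824485549793
ends [[0.5616, 0.0696, 0.137], [0.5506, -0.0245, 0.137]] 0.09471724400529348 83.36071924238107
ball [(array([316.21925134, 210.74688057]), np.int32(204)), (array([314.40319361, 218.53293413]), np.int32(97))] [0.55511876 0.02349353 0.026     ]
hd/st [210.00075245 291.76787058] 420 ((24.993717193603516, 31.241470336914062), (39.19350051879883, 13.092748641967773), 53.61564636230469)
hd/st [456.83333333 211.64814815] 11 ((21.926830291748047, 31.84146499633789), (1.8740851879119873, 7.027819633483887), 38.65980911254883)
hd/st [220.17473118 310.71933804] 1792 ((32.523719787597656, 24.91965103149414), (54.38651657104492, 46.73257827758789), 84.64417266845703)
hd/st [439.48057432 211.25816441] 1074 ((24.0, 26.5), (37.0, 38.0), 90.0)
head (array([ 0.55728855, -0.25720901,  0.10455325]), [[3.0, -0.3], [2.3, 1.5]])
stand [ 0.56257282 -0.25517827  0.01      ]
stand [ 0.56781084 -0.25543755  0.01      ]
```

Run:
```python
from h import *
s=cam('scene');t=cam('top');S=s['pixels'];T=t['pixels']
print('stand',onplane(s,(222.7,314.7),.01),onplane(t,(439.4,212),.01))
a=onplane(s,(216,284),.13);b=onplane(s,(203.3,296.7),.13);print('lens ends',a,b,np.degrees(np.arctan2(*(a-b)[1::-1])), onplane(t,(451.7,203.3),.13))
# dark head in top
h=cv2.cvtColor(T,cv2.COLOR_RGB2HSV)[180:225,440:480];print(np.round(h[::3,::3,2]).tolist())
for v in(65,75,85):
    for c,box in((T,(440,180,480,225)),(S,(185,262,235,320))):
        q=blob(c,(0,0,0),(180,255,v),box); print(v,q[0],q[2],q[1].round(1).tolist())
L=np.array([.5665,-.2555,0])
for y in(-20,-10,0,10,20):
    u=np.array([-np.sin(np.radians(y)),np.cos(np.radians(y)),0]);print(y,proj(s,[L+[0,0,.13]+.017*u,L+[0,0,.13]-.017*u]).round(1).tolist(),proj(t,[L+[0,0,.13]+.017*u]).round(1).tolist())
    w=np.array([u[1],-u[0],0]);print('   top corners',[proj(c,[L+[0,0,.16]+i*.023*w+j*.011*u for i in(-1,1) for j in(-1,1)]).round(0).tolist() for c in(s,t)])
```

```text
stand [ 0.57203001 -0.25709965  0.01      ] [ 0.56615005 -0.25517818  0.01      ]
lens ends [ 0.56903154 -0.23992913  0.13      ] [ 0.57037387 -0.26928943  0.13      ] 92.61768776443995 [ 0.56713746 -0.2439114   0.13      ]
[[171, 171, 171, 171, 171, 171, 171, 171, 171, 172, 172, 172, 171, 172], [174, 173, 174, 174, 174, 174, 174, 174, 174, 174, 175, 175, 175, 175], [127, 127, 127, 127, 127, 127, 126, 125, 125, 127, 127, 126, 126, 126], [147, 147, 147, 148, 148, 145, 117, 80, 76, 113, 148, 150, 150, 150], [122, 130, 148, 158, 145, 96, 55, 55, 60, 70, 154, 161, 162, 163], [91, 92, 90, 94, 95, 63, 51, 55, 60, 67, 150, 168, 168, 168], [91, 92, 67, 64, 98, 89, 52, 54, 59, 70, 148, 168, 168, 168], [92, 92, 62, 65, 104, 108, 51, 55, 59, 72, 143, 167, 167, 167], [91, 92, 84, 65, 98, 113, 51, 54, 59, 74, 129, 165, 165, 165], [93, 96, 91, 64, 93, 97, 51, 53, 60, 74, 120, 161, 161, 161], [97, 96, 71, 58, 85, 70, 50, 52, 55, 64, 140, 166, 167, 167], [92, 93, 76, 53, 57, 52, 51, 65, 109, 150, 175, 177, 177, 177], [91, 92, 89, 61, 55, 64, 93, 162, 173, 174, 174, 175, 175, 175], [92, 91, 93, 92, 9
[... 1019 characters left out ...]
[205.0, 297.0], [217.0, 289.0]], [[468.0, 214.0], [456.0, 212.0], [471.0, 190.0], [459.0, 188.0]]]
0 [[215.7, 282.5], [200.3, 296.6]] [[448.9, 203.6]]
   top corners [[[190.0, 279.0], [200.0, 270.0], [208.0, 297.0], [218.0, 287.0]], [[470.0, 213.0], [458.0, 213.0], [468.0, 189.0], [457.0, 189.0]]]
10 [[214.4, 281.5], [201.6, 297.6]] [[449.1, 205.1]]
   top corners [[[189.0, 281.0], [198.0, 271.0], [211.0, 295.0], [219.0, 285.0]], [[472.0, 212.0], [460.0, 214.0], [466.0, 188.0], [455.0, 190.0]]]
20 [[213.0, 280.7], [203.1, 298.4]] [[449.6, 206.6]]
   top corners [[[189.0, 284.0], [195.0, 272.0], [213.0, 294.0], [220.0, 282.0]], [[474.0, 211.0], [463.0, 215.0], [464.0, 188.0], [453.0, 192.0]]]
```

Add to h.py:
```python
def need(x,y,z,yd):
    "shift in tool axes and rotvec to TCP at x,y,z pointing down with tool y at world angle yd (deg)"
    s=status.get_state(); Rt=R.from_quat(s['tcp_rot']); a=np.radians(yd)
    ty=np.array([np.cos(a),np.sin(a),0]); tz=np.array([0,0,-1.]); tx=np.cross(ty,tz)
    T=R.from_matrix(np.c_[tx,ty,tz])
    print('t',round(s['time'],2),'shift',Rt.inv().apply(np.array([x,y,z])-s['eef_pos']).round(4),'rot',(Rt.inv()*T).as_rotvec().round(4),'q',s['qpos'].round(2))
```

Run:
```python
from h import *
need(.5545,.022,.25,-6.6)
s=cam('scene');t=cam('top');T=cv2.cvtColor(t['pixels'],cv2.COLOR_RGB2GRAY).astype(float)
x=np.arange(462,480);xs=[]
for r in range(192,210):
    v=T[r,462:480]; i=np.argmax(v>105); xs.append(461+i+(105-v[i-1])/(v[i]-v[i-1]))
print(np.polyfit(range(192,210),xs,1),np.round(xs,1))
```

```text
t 0.45 shift [ 0.5095 -0.4552 -0.0187] rot [-0.0000e+00 -1.0000e-04 -1.0089e+00] q [-1.27  0.29  1.58  0.    1.28 -0.15]
[7.67179286e-02 4.54527647e+02] [469.2 469.4 469.5 469.6 469.6 469.6 469.7 469.7 469.8 469.8 469.9 469.9
 470.2 470.4 470.5 470.6 470.6 470.4]
```

Request:
inch_along(
  deltas=[
    {"d":[0.046,-0.041,-0.0187],"rotvec":[-0.0001,0,-0.12],"aperture":1},
    {"d":[0.092,-0.082,-0.0187],"rotvec":[0,0,-0.24],"aperture":1},
    {"d":[0.138,-0.123,-0.0187],"rotvec":[0,0,-0.36],"aperture":1},
    {"d":[0.184,-0.164,-0.0187],"rotvec":[0,0,-0.48],"aperture":1},
    {"d":[0.23,-0.205,-0.0187],"rotvec":[0,0,-0.6],"aperture":1},
    {"d":[0.276,-0.246,-0.0187],"rotvec":[0,0,-0.72],"aperture":1},
    {"d":[0.322,-0.287,-0.0187],"rotvec":[0,0,-0.84],"aperture":1},
    {"d":[0.368,-0.328,-0.0187],"rotvec":[0,0,-0.96],"aperture":1},
    {"d":[0.414,-0.369,-0.0187],"rotvec":[0,0,-1.009],"aperture":1},
    {"d":[0.45,-0.402,-0.0187],"rotvec":[0,0,-1.009],"aperture":1},
  ],
  force=50,
)

```text
time: 1.8
eef_pos: [0.5244, -0.0494, 0.2505]
tcp_rot: [0.746, 0.666, 0.0, 0.0]
contact_force: [0.0, -0.5, 0.1]
opening: 1.0
finger_force: 0.0
```

Run:
```python
from h import *
need(.5545,.022,.25,-6.6)
```

```text
t 1.8 shift [0.0744 0.0218 0.0005] rot [0.0012 0.0001 0.0017] q [-0.29 -0.06  1.92  0.    1.28 -0.17]
```

Request:
inch_along(
  deltas=[
    {"d":[0.035,0.01,0],"rotvec":[0.0012,0,0.0017],"aperture":1},
    {"d":[0.06,0.017,0],"rotvec":[0.0012,0,0.0017],"aperture":1},
    {"d":[0.0744,0.0218,0],"rotvec":[0.0012,0,0.0017],"aperture":0.7},
    {"d":[0.0744,0.0218,0],"rotvec":[0.0012,0,0.0017],"aperture":0.6},
  ],
)

```text
time: 2.3
eef_pos: [0.5542, 0.02, 0.2501]
tcp_rot: [0.747, 0.665, -0.0, -0.0]
contact_force: [0.8, 0.3, 0.1]
opening: 0.611
finger_force: 0.0
```

Run:
```python
from h import *
need(.5545,.022,.25,-6.6)
w=cam('wrist','w1.png');t=cam('top','t1.png');s=cam('scene','s1.png')
print(w['xyz'],proj(w,[[.5545,.022,.146]]))
```

```text
t 2.3 shift [0.002  0.0001 0.    ] rot [-0.0012  0.0002 -0.0003] q [-0.15  0.01  1.85 -0.    1.28 -0.03]
[0.56363797 0.09503987 0.39267896] [[320.18246964 186.39390971]]
```

View pics/w1.png

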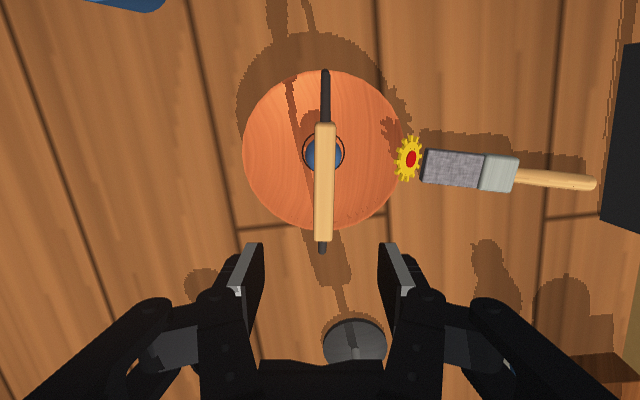

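The wrist view shows the grip bar from (325,122) to (323,240), the ball at (323,155) inside its ring, and the sun at (410,158). I'll refine the grip pose from this sharper picture.

Run:
```python
from h import *
w=cam('wrist')
b=blob(w['pixels'],(12,60,150),(25,160,255),(300,110,350,250))
print(b[0],b[2],b[1].round(1).tolist())
p=b[1]; e=sorted([(np.linalg.norm(p[i]-p[i-1]),i) for i in range(4)])[:2]
for z in(.146,):
    q=np.array([onplane(w,(p[i]+p[i-1])/2,z) for _,i in e]); d=q[0]-q[1]; print(z,q.round(4).tolist(),q.mean(0).round(4),np.linalg.norm(d),np.degrees(np.arctan2(d[1],d[0])))
sb=blob(w['pixels'],(20,150,120),(32,255,255),(385,130,430,190));print('sun',onplane(w,sb[0],.038))
bb=blob(w['pixels'],(100,80,40),(125,255,255),(300,130,350,180));print('ball',onplane(w,bb[0],.026),bb[2])
h=cv2.cvtColor(w['pixels'],cv2.COLOR_RGB2HSV); print(h[180,310:340].tolist())
m=cv2.inRange(h,(2,130,100),(14,255,255))[60:240,235:412]; k=max(cv2.findContours(m,0,1)[0],key=cv2.contourArea)
```

```text
[324.26322581 180.13784946] 2356 [[313.5, 240.0], [315.0, 121.8], [335.4, 122.0], [333.8, 240.2]]
0.146 [[0.5633, 0.0681, 0.146], [0.5517, -0.0239, 0.146]] [0.5575 0.0221 0.146 ] 0.0927279349498584 82.78276731052298
sun [0.6460136  0.01093251 0.038     ]
ball [0.54297227 0.02290266 0.026     ] 162
[[9, 175, 181], [9, 175, 179], [9, 174, 176], [9, 176, 190], [15, 142, 122], [16, 136, 190], [16, 132, 214], [18, 128, 231], [18, 125, 234], [17, 126, 232], [17, 128, 229], [17, 126, 229], [17, 125, 230], [17, 126, 230], [17, 129, 230], [17, 129, 229], [17, 127, 230], [17, 127, 230], [17, 127, 231], [17, 125, 232], [17, 127, 232], [17, 124, 232], [17, 132, 224], [17, 132, 218], [16, 138, 157], [10, 173, 222], [10, 176, 216], [10, 172, 209], [10, 174, 208], [10, 175, 210]]
```

Run:
```python
from h import *
need(.556,.022,.116,-7)
```

```text
t 2.5 shift [0.0035 0.002  0.134 ] rot [-0.0013  0.0003  0.0042] q [-0.15  0.01  1.86 -0.    1.28 -0.03]
```

Request:
inch_along(
  deltas=[
    {"d":[0,0.002,0.02],"rotvec":[0,0,0.004],"aperture":0.6},
    {"d":[0,0.002,0.05],"rotvec":[0,0,0.004],"aperture":0.6},
    {"d":[0,0.002,0.08],"rotvec":[0,0,0.004],"aperture":0.6},
    {"d":[0,0.002,0.105],"rotvec":[0,0,0.004],"aperture":0.6},
    {"d":[0,0.002,0.122],"rotvec":[0,0,0.004],"aperture":0.6},
    {"d":[0,0.002,0.134],"rotvec":[0,0,0.004],"aperture":0.6},
    {"d":[0,0.002,0.134],"rotvec":[0,0,0.004],"aperture":0.6},
  ],
)

```text
time: 3.38
eef_pos: [0.5553, 0.0194, 0.1151]
tcp_rot: [0.749, 0.663, -0.001, -0.001]
contact_force: [-0.3, -0.0, -0.1]
opening: 0.601
finger_force: 0.0
```

Run:
```python
from h import *
need(.556,.022,.116,-7)
w=cam('wrist','w2.png');need(.556,.022,.116,-7)
```

```text
t 3.38 shift [ 0.0027  0.0004 -0.0009] rot [-0.0029 -0.0001  0.0012] q [-0.15  0.15  1.96 -0.    1.03 -0.03]
t 3.42 shift [ 0.0026 -0.0003  0.0001] rot [-0.001  -0.      0.0013] q [-0.15  0.15  1.96 -0.    1.03 -0.03]
```

View pics/w2.png

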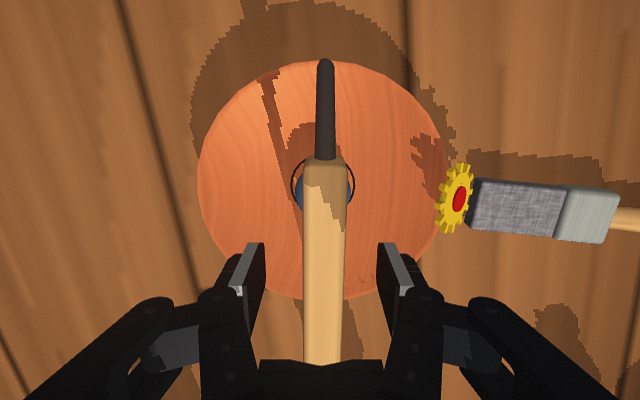

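The picture shows the grip bar at columns 303–345, nearly centred between the fingers (265 and 377), and the ball in its ring. I'll make a small shift and close gently.

Request:
inch_along(
  deltas=[
    {"d":[0.0013,0.0005,0],"aperture":0.5},
    {"d":[0.0026,0.001,0],"aperture":0.4},
    {"d":[0.0026,0.001,0],"aperture":0.33},
    {"d":[0.0026,0.001,0],"aperture":0.29},
    {"d":[0.0026,0.001,0],"aperture":0.26},
    {"d":[0.0026,0.001,0],"aperture":0.23},
    {"d":[0.0026,0.001,0],"aperture":0.2},
    {"d":[0.0026,0.001,0],"aperture":0.17},
    {"d":[0.0026,0.001,0],"aperture":0.12},
    {"d":[0.0026,0.001,0],"aperture":0.0},
  ],
  force=40,
)

```text
time: 4.68
eef_pos: [0.557, 0.0218, 0.1161]
tcp_rot: [0.748, 0.663, -0.001, -0.001]
contact_force: [-1.9, -0.2, 2.1]
opening: 0.182
finger_force: 39.6
```

Request:
inch_along(
  deltas=[
    {"aperture":0},
    {"aperture":0},
    {"aperture":0},
  ],
  force=60,
)

```text
time: 5.05
eef_pos: [0.557, 0.0219, 0.1161]
tcp_rot: [0.748, 0.663, -0.001, -0.001]
contact_force: [-2.6, -0.9, 2.0]
opening: 0.181
finger_force: 59.2
```

Run:
```python
from h import *
need(.556,.022,.116,-7)
```

```text
t 5.05 shift [ 0.     -0.001   0.0001] rot [-0.0015  0.0002  0.0015] q [-0.14  0.16  1.96 -0.    1.03 -0.02]
```

Request:
inch_along(
  deltas=[
    {"d":[0,0,-0.001],"aperture":0},
    {"d":[0,0,-0.003],"aperture":0},
    {"d":[0,0,-0.007],"aperture":0},
    {"d":[0,0,-0.012],"aperture":0},
    {"d":[0,0,-0.018],"aperture":0},
    {"d":[0,0,-0.024],"aperture":0},
    {"d":[0,0,-0.029],"aperture":0},
    {"d":[0,0,-0.033],"aperture":0},
    {"d":[0,0,-0.035],"aperture":0},
    {"d":[0,0,-0.035],"aperture":0},
  ],
)

```text
time: 6.3
eef_pos: [0.5572, 0.0219, 0.1511]
tcp_rot: [0.748, 0.663, -0.0, -0.0]
contact_force: [0.1, 0.2, -4.1]
opening: 0.175
finger_force: 58.5
```

Run:
```python
from h import *
cam('wrist','w3.png');s=cam('scene','s3.png');t=cam('top','t3.png')
S=s['pixels']
need(.556,.022,.208,-7)
st=status.get_state();print(st['contact_force'],st['wrist_torque'])
f=lambda n,x,y,w,h:cv2.resize(cv2.imread('pics/'+n)[y:y+h,x:x+w],(400,300),interpolation=cv2.INTER_CUBIC)
cv2.imwrite('pics/lift.png',np.hstack([f('w3.png',120,0,400,300),f('s3.png',250,140,133,100)]))
```

```text
t 6.45 shift [-0.0001 -0.0011 -0.0573] rot [-0.0018 -0.      0.0015] q [-0.14  0.11  1.94 -0.    1.1  -0.02]
[ 0.17232275  0.30351819 -4.25427006] [ 0.0243731  -0.02018855  0.04444624]
```

View pics/lift.png

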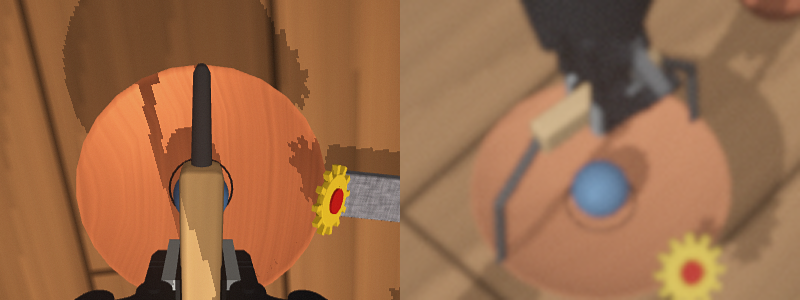

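The dish is lifted level, and the ball is in its ring in both views. Next: the rest of the lift, then the turn with the small sideways move.

Request:
inch_along(
  deltas=[
    {"d":[0,0,-0.002],"aperture":0},
    {"d":[0,0,-0.006],"aperture":0},
    {"d":[0,0,-0.012],"aperture":0},
    {"d":[0,0,-0.02],"aperture":0},
    {"d":[0,0,-0.029],"aperture":0},
    {"d":[0,0,-0.038],"aperture":0},
    {"d":[0,0,-0.046],"aperture":0},
    {"d":[0,0,-0.052],"aperture":0},
    {"d":[0,0,-0.056],"aperture":0},
    {"d":[0,0,-0.057],"aperture":0},
  ],
)

```text
time: 7.7
eef_pos: [0.5573, 0.0219, 0.2082]
tcp_rot: [0.748, 0.663, -0.0, -0.0]
contact_force: [0.2, 0.3, -3.5]
opening: 0.18
finger_force: 58.5
```

Request:
inch_along(
  deltas=[
    {"d":[-0.002,0.0005,0],"rotvec":[0,0,0.02],"aperture":0},
    {"d":[-0.006,0.002,0],"rotvec":[0,0,0.06],"aperture":0},
    {"d":[-0.013,0.004,0],"rotvec":[0,0,0.13],"aperture":0},
    {"d":[-0.022,0.0065,0],"rotvec":[0,0,0.22],"aperture":0},
    {"d":[-0.033,0.0095,0],"rotvec":[0,0,0.32],"aperture":0},
    {"d":[-0.044,0.0125,0],"rotvec":[0,0,0.43],"aperture":0},
    {"d":[-0.053,0.015,0],"rotvec":[0,0,0.54],"aperture":0},
    {"d":[-0.06,0.017,0],"rotvec":[0,0,0.65],"aperture":0},
    {"d":[-0.064,0.0185,0],"rotvec":[0,0,0.76],"aperture":0},
    {"d":[-0.066,0.019,0],"rotvec":[0,0,0.87],"aperture":0},
  ],
)

```text
time: 8.95
eef_pos: [0.5681, -0.0465, 0.2076]
tcp_rot: [0.959, 0.283, -0.001, -0.0]
contact_force: [0.7, -0.0, -3.8]
opening: 0.177
finger_force: 58.5
```

Request:
inch_along(
  deltas=[
    {"rotvec":[0,0,0.11],"aperture":0},
    {"rotvec":[0,0,0.22],"aperture":0},
    {"rotvec":[0,0,0.32],"aperture":0},
    {"rotvec":[0,0,0.41],"aperture":0},
    {"rotvec":[0,0,0.48],"aperture":0},
    {"rotvec":[0,0,0.53],"aperture":0},
    {"rotvec":[0,0,0.56],"aperture":0},
    {"rotvec":[0,0,0.575],"aperture":0},
    {"rotvec":[0,0,0.579],"aperture":0},
    {"rotvec":[0,0,0.579],"aperture":0},
  ],
)

```text
time: 10.2
eef_pos: [0.5681, -0.0459, 0.208]
tcp_rot: [1.0, 0.001, -0.001, -0.0]
contact_force: [0.3, -0.1, -5.1]
opening: 0.177
finger_force: 58.5
```

Run:
```python
from h import *
need(.568,-.046,.208,-90)
w=cam('wrist','w4.png');s=cam('scene','s4.png');t=cam('top','t4.png')
f=lambda n,x,y,w,h:cv2.resize(cv2.imread('pics/'+n)[y:y+h,x:x+w],(400,300),interpolation=cv2.INTER_CUBIC)
cv2.imwrite('pics/c4.png',np.vstack([np.hstack([f('s4.png',180,180,200,150),f('t4.png',280,130,200,150)]),np.hstack([f('w4.png',0,0,640,400),f('s4.png',0,0,640,400)])]))
```

```text
t 10.2 shift [-0.0001  0.0001 -0.    ] rot [-0.0002  0.0012  0.0011] q [-0.26  0.08  1.86 -0.    1.2   1.31]
```

View pics/c4.png

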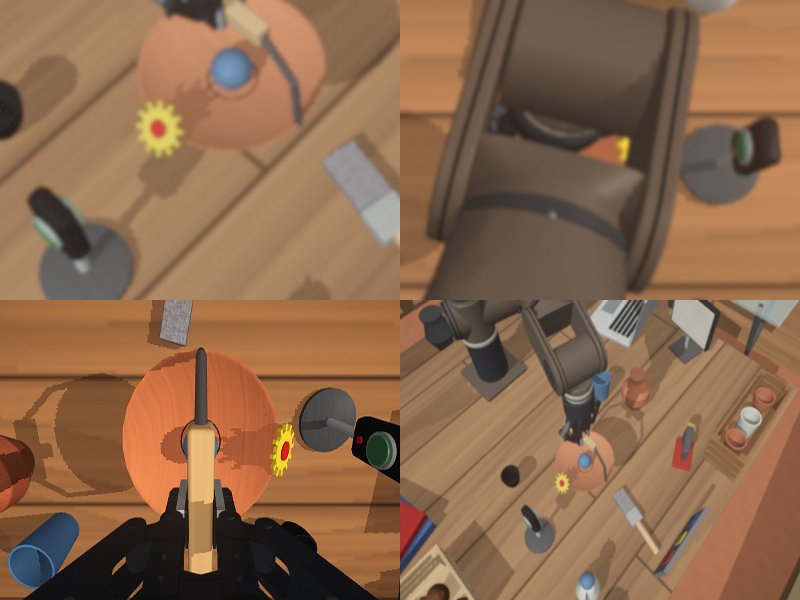

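The turned sun appears in scene at about (259,244) and in wrist at about (454,198), and the +y lens in wrist at about (608,200). The ball is inside the ring. I'll triangulate the sun against the lens.

Run:
```python
from h import *
for k in range(1):
    w=cam('wrist');s=cam('scene')
    W=w['pixels'];S=s['pixels']
    a=blob(S,(22,120,120),(35,255,255),(240,220,285,270));b=blob(W,(20,150,120),(32,255,255),(425,160,480,245))
    P,r=tri([(s,a[0]),(w,b[0])]);print('sun',a[0],a[2],b[0],b[2],P.round(4),r)
    ra=blob(S,(170,110,100),(180,255,255),(245,230,275,260)); rb=blob(W,(175,150,120),(180,255,255),(425,170,480,230))
    print('red',tri([(s,ra[0]),(w,rb[0])]),ra[2],rb[2])
    for nm,lo,hi,bx in(('green',(45,60,30),(90,255,255),(570,160,640,240)),('lensring',(30,0,110),(100,90,255),(575,165,640,235))):
        q=blob(W,lo,hi,bx); print(nm,q[0],q[2],q[3][1]); o,d=ray(w,q[0]); print('  at z.13',onplane(w,q[0],.13).round(4))
    gs=blob(S,(40,30,60),(95,255,255),(208,270,235,300));print('scene green',gs[0],gs[2],onplane(s,gs[0],.13).round(4)); print(tri([(w,blob(W,(45,60,30),(90,255,255),(570,160,640,240))[0]),(s,gs[0])]))
    m=blob(W,(0,0,40),(180,60,140),(480,110,572,215));print('stand',m[0],m[2],m[3],onplane(w,m[0],.01))
    bs=blob(S,(95,60,60),(125,255,255),(280,195,315,235));bw=blob(W,(95,80,40),(125,255,255),(290,160,355,225))
    print('ball',onplane(s,bs[0],.118),bs[2])
```

```text
sun [259.34548053 244.22686674] 351 [450.5366941  199.36625514] 1457 [ 0.569  -0.1375  0.1279] [[-0.3, -0.2], [-0.2, -0.9]]Traceback (most recent call last):
  File "<stdin>", line 7, in <module>
  File "h.py", line 24, in blob
    m=(l==1+np.argmax(st[1:,4])).astype('uint8')
            ~~~~~~~~~^^^^^^^^^^
    return _wrapfunc(a, 'argmax', axis=axis, out=out, **kwds)
    return bound(*args, **kwds)
ValueError: attempt to get argmax of an empty sequence
```

Run:
```python
import cv2
a=cv2.imread('pics/w4.png')
cv2.imwrite('pics/c5.png',cv2.resize(a[90:290,370:640],None,fx=2.9,fy=2.9,interpolation=cv2.INTER_CUBIC))
```

```text
(no output)
```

View pics/c5.png

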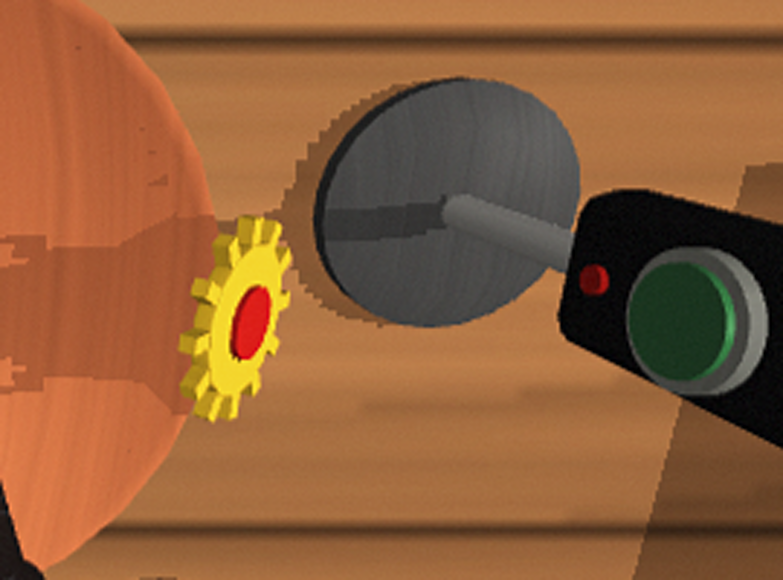

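The crop shows the lens front centred at about wrist pixel (604.5,200), the bottom edge of the camera's front face running from about (564,203) to (575,157), the stand, and the sun centre at about (456,201). I'll turn these into positions.

Run:
```python
from h import *
w=cam('wrist');s=cam('scene');W=w['pixels']
c=lambda x,y:(370+x/2.9,90+y/2.9)
print('lens front',onplane(w,c(680,321),.13))
for z in(.093,.1):
    a=onplane(w,c(561,325),z);b=onplane(w,c(592,193),z);d=b-a;print('edge',a,b,np.linalg.norm(d),np.degrees(np.arctan2(d[1],d[0])))
# stand ellipse: fit top-face edge points picked from crop
pts=np.array([(350,140),(400,100),(470,80),(540,105),(575,150),(578,210),(520,300),(430,326),(360,290),(325,230)])
Q=np.array([onplane(w,c(*p),.008)[:2] for p in pts]); A=np.c_[2*Q,np.ones(len(Q))]; x=np.linalg.lstsq(A,(Q**2).sum(1),rcond=None)[0]; print('stand',x[:2],np.sqrt(x[2]+x[:2]@x[:2]))
print('red centre',onplane(w,c(251,322),.13))
for y in(-15,-10,-5,0,5):
    u=np.array([-np.sin(np.radians(y)),np.cos(np.radians(y)),0]);v=np.array([u[1],-u[0],0]);L=np.array([x[0],x[1],.13])
    p=proj(w,[L+.017*u]+[L+[0,0,-.037]+.011*u+k*.023*v for k in(-1,1)]); print(y,((p-[370,90])*2.9).round(0).tolist())
bs=blob(s['pixels'],(95,60,60),(125,255,255),(280,195,315,235)); print('ball',onplane(s,bs[0],.118))
need(.568,-.046,.208,-90)
```

```text
lens front [ 0.56965055 -0.24220146  0.13      ]
edge [ 0.55565189 -0.24227457  0.093     ] [ 0.59276447 -0.24240763  0.093     ] 0.03711281398068762 -0.20541665559058278
edge [ 0.55809941 -0.23697523  0.1       ] [ 0.59420349 -0.23710467  0.1       ] 0.036104315032007686 -0.20541665559061545
stand [ 0.57007331 -0.2584415 ] 0.04449615687548957
red centre [ 0.56918685 -0.14070995  0.13      ]
-15 [[684.0, 302.0], [556.0, 342.0], [637.0, 184.0]]
-10 [[682.0, 307.0], [561.0, 346.0], [628.0, 186.0]]
-5 [[679.0, 313.0], [567.0, 350.0], [620.0, 189.0]]
0 [[677.0, 319.0], [573.0, 354.0], [611.0, 192.0]]
5 [[676.0, 325.0], [579.0, 357.0], [603.0, 196.0]]
ball [ 0.56802425 -0.04583346  0.118     ]
t 10.55 shift [-0.0001  0.0001 -0.    ] rot [-0.0001  0.0012  0.0012] q [-0.26  0.08  1.86 -0.    1.2   1.31]
```

The camera's yaw is 0. The sun is 103 mm from the lens front, about 1 mm off sideways and 0–2 mm low. I'll make one small trim, settle and check.

Request:
inch_along(
  deltas=[
    {"d":[0.0005,0.001,-0.0005],"aperture":0},
    {"d":[0.001,0.002,-0.001],"aperture":0},
    {"d":[0.001,0.002,-0.001],"aperture":0},
    {"d":[0.001,0.002,-0.001],"aperture":0},
    {"d":[0.001,0.002,-0.001],"aperture":0},
    {"d":[0.001,0.002,-0.001],"aperture":0},
    {"d":[0.001,0.002,-0.001],"aperture":0},
    {"d":[0.001,0.002,-0.001],"aperture":0},
  ],
)

```text
time: 11.55
eef_pos: [0.5691, -0.0479, 0.209]
tcp_rot: [1.0, 0.001, -0.001, -0.0]
contact_force: [-0.5, -0.0, -4.6]
opening: 0.172
finger_force: 58.5
```

Run:
```python
from h import *
w=cam('wrist');s=cam('scene')
a=blob(s['pixels'],(22,120,120),(35,255,255),(240,220,285,270));b=blob(w['pixels'],(20,150,120),(32,255,255),(425,160,480,245))
print('sun',tri([(s,a[0]),(w,b[0])]))
bs=blob(s['pixels'],(95,60,60),(125,255,255),(275,195,315,235)); print('ball',onplane(s,bs[0],.119))
st=status.get_state();print(st['eef_pos'],abs(st['dq']).max(),st['finger_force'],R.from_quat(st['tcp_rot']).as_matrix()[:,2])
sign_off()
```

```text
sun (array([ 0.57002459, -0.13934819,  0.1292262 ]), [[-0.3, -0.3], [-0.2, -1.0]])
ball [ 0.56909443 -0.0476581   0.119     ]
[ 0.56916504 -0.04789891  0.20900202] 0.005115847154776878 58.52931261062622 [-1.16610455e-03  1.31488035e-04 -9.99999311e-01]
the job is handed in; nothing more can be done
```

The dish is held up, level and still, in front of the camera's +y lens with its sun facing it: the sun is at 129 mm (lens 130 mm) and about 10 cm away, the ball was in the middle of the dish, and the job was handed in at about 11.7 s.

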